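Steel gauges out of the dust box to soak, soak timer wound

ROBOT

A 6-joint arm with a two-finger parallel gripper is mounted at the origin on the work surface. World frame = base frame: x ahead of the robot, y to its left, z up, the work surface at z = 0. Lengths are in mm, angles in degrees, forces in N, time in s.
With the tool pointing down it reaches from about 300 to 850 mm from the base axis. Payload 4.2 kg.
Tool frame: the origin (TCP) lies on the mounting face of the last link; the fingertips stand 191 mm ahead of it and the grasp point (between the pads) lies 172 mm ahead of it; z points along the fingers, y is the direction in which the jaws open and shut (so a half turn about z gives the same grasp; the last joint's range is limited). The gripper opens to 91 mm and grips with 3 to 60 N. Pads are 32 mm wide; open, the fingers measure 118 mm over their backs; the gripper's body (76 mm by 178 mm) begins 60 mm behind the grasp point.
Start: joints at [-66.692, 18.312, 89.639, -0, 72.044, -1.146], TCP at [238.025, -523.419, 404.776] pointing down, gripper open.
Joint ranges: [-177.97, 177.97], [-48.28, 115.42], [12.27, 149.76], [-77.06, 257.06], [2.81, 150.46], [-146.56, 146.56]. Speed limits (degrees/s): [147.25, 147.25, 180, 180, 180, 180].

INTERFACE

Orientations are given as [roll, pitch, yaw] about the fixed x, y, z axes, in that order (R = Rz(yaw) Ry(pitch) Rx(roll)).
In Python, from workcell import env gives the robot as it stands.
- The arm moves only by the shell command python3 -m handwheel 'ROWS' [FORCE]. ROWS is JSON, a list of rows, each an object with "gripper": the opening in per cent of the stroke, from 0 (shut) to 100 (fully open); "travel": the shift along the tool's x, y, z in m, a list of three; "twist": the turn about the tool's z in rad. In form: [{"gripper": gripper, "travel": [x, y, z], "twist": twist}, ...]. A call has 1 to 5 rows; each row shifts and turns the commanded pose from where the row before left it, along the tool's axes as they then stand; what a row does not reach is not made up. A row lasts 1/12 s, in which the tool goes at most 41.7 mm and 7.16 degrees, less where a joint would pass 70% of its speed; a pose out of reach is approached as far as the arm can. A call with a gripper value outside its range is refused whole. The fingers move at their own pace and stop on an object; FORCE is the grip in N (left out, the last holds). Time passes only in rows, so rows that do not move let the fingers close. It gives the time, the measured TCP pose, the force and the opening at its end, in the units of the state.
- env.state(): the state, without advancing time (a new reading comes with each control period).
- env.grab_frame(name): name is "scene" or "top" or "wrist"; returns a dict with "frame" (400x640x3 uint8, red, green, blue), "intrinsics" (3x3 intrinsics, pixels), "extrinsics" (4x4, takes a point from camera to world coordinates). Camera axes: x right, y down, z forward; pixel columns grow to the right and rows downward; lengths in mm; the calibration is good to about 2 mm. A picture is of the moment at which its call begins. There is no depth.
- env.job_done(): hands the job in, once; it reports no verdict.
Trained networks look in the newest picture that a camera, given by its name, has taken for a name from the list of things; names that differ only in an ending like _2 or _b are one class to them, and where a whole thing is asked for, a point or a joint stands for the part that bears it (a point fixed in the world has none). Each returns a list of dicts, best first, with "confidence" (0 to 1); they miss things now and then, are a little off and sometimes report something else, mostly with a low value. They report only what shows in the picture. A call takes as long as a camera call. They do not tell look-alikes from the thing itself.
- env.trace(camera, thing): "pixels" (400x640 bool, what is visible of it) and "uv" ([column, row] in pixels, amid what is visible of it).
- env.pinpoint(camera, thing): "uv" ([column, row] in pixels: a listed point, or the origin of a listed thing).
The state is a dict: "time_s": time; "qpos": joint angles; "qvel": joint speeds; "effort": joint torques, N m; "ee_pos": TCP position; "ee_rot": TCP orientation; "force": force on the tool from outside, world axes, zero at the start; "torque": the same for the moment, N m; "gripper_width": finger opening in mm.
Only numpy, scipy, OpenCV 4.12 (cv2) and the standard library are available. Lean on these libraries where they do the work, as an engineer would, in place of code of your own. Each camera call takes 0.05 s, during which the arm holds its last target. There are 200 camera calls.

TASK

Feel inside the long dust-tight box through its sprung flap lid, find every steel gauge in it (two or three, anywhere along its length) and set each down, standing or lying, side by side on the pale stone surface plate, not on top of one another. Only when all of them are resting there released, wind the spring key of the round soak timer clockwise as far as it goes. Leave the bottle, canister and spool beside the work where they are.

Things in the scene. Friction and masses are not known exactly. Their poses are not given: they have to be found in the camera images.
- box: Fixed grey metal box, 130 (x) x 500 (y) x 103 mm (z), long along its own y; origin at the centre of its underside. A slot along the middle of its top is shut by two sprung, slippery black flaps that hide the inside. Two or three steel gauges stand in it.
- box_slot (a point): Middle of the slot, level with the box's top face (103 mm above its underside); axes as the box. Slot 48 mm wide (x), 480 mm long (y). A flap is hinged on each long edge; at rest they slope 35 degrees down and meet at the middle, 84 mm above the underside. Fingers from above push them further down and apart (under 3 N, up to 54 degrees more); they spring back.
- box_floor (a point): Middle of the box's inner floor, 8 mm above its underside. Two ribs along y, 6 mm thick with a 15.6 mm gap on the middle line, reach 30 mm above the floor. The gauges stand upright in this gap, 48 mm width along y, tops 62 mm above the floor, centres within 140 mm of the middle and at least 110 mm apart at the start. Their upper 32 mm stand free of the ribs, to be gripped across the 48 mm.
- plate: Fixed pale stone surface plate, 170 x 170 mm, 30 mm thick; origin at the centre of its underside.
- plate_top (a point): Centre of the stone plate's top face, axes along its edges, z up. The steel gauges belong here.
- timer: Fixed round grey soak timer, 100 mm diameter, 52 mm high, with a winding key on top; origin at the centre of its underside.
- key (a joint): Winding angle of the timer's key, rad: 0 run down, 6.0 wound fully to its stop; grows as the key is turned clockwise seen from above. It stays where it is left (ratchet-like drag about 0.07 N m, spring up to 0.04 N m more). At 0 the key's flat bar lies along the timer's x axis.
- key_grip (a point): Point to grip the key: on its vertical axis, 84 mm above the timer's underside. The key is a flat upright bar 62 mm long (along this point's x), 12 mm thick (along its y), 34 mm high, from 64 to 98 mm above the timer's underside. The point turns with the key.
- gel: Bystander: loose plain white bottle, 56 mm diameter, 150 mm tall; origin under its centre. Leave alone.
- canister: Bystander: loose brass canister, 62 mm diameter, 85 mm tall; origin under its centre. Leave alone.
- spool: Bystander: loose metal spool, 66 mm diameter, 50 mm tall; origin under its centre. Leave alone.
- gauge0: Plain steel gauge, a flat upright block 14 mm thick (its x) x 48 mm wide (its y) x 62 mm tall (its z), about 0.3 kg, its top edge fully rounded; it starts standing upright hidden inside the box, and there may be two or three of these. Origin at the centre of its underside (as it starts).
- gauge0_mid (a point): The middle of gauge0: its own x, y, z axes as above.
- gauge1: Plain steel gauge, a flat upright block 14 mm thick (its x) x 48 mm wide (its y) x 62 mm tall (its z), about 0.3 kg, its top edge fully rounded; it starts standing upright hidden inside the box, and there may be two or three of these. Origin at the centre of its underside (as it starts).
- gauge1_mid (a point): The middle of gauge1: its own x, y, z axes as above.
- gauge2: Plain steel gauge, a flat upright block 14 mm thick (its x) x 48 mm wide (its y) x 62 mm tall (its z), about 0.3 kg, its top edge fully rounded; it starts standing upright hidden inside the box, and there may be two or three of these. Origin at the centre of its underside (as it starts).
- gauge2_mid (a point): The middle of gauge2: its own x, y, z axes as above.
Mind the look-alikes: they are no part of the job. Several things have the shape of the timer; the one meant has the colours described above. What is shaped like the plate but brown is not meant.

How it is judged:
By the outcome, as a careful person would: the job done as asked, in the order asked, and still so for the second after the job is handed in, with the robot touching nothing.
Of gauge0, gauge1, gauge2 only 2 to 3 are there at a start; the rules pass over those that are not, and their reading is None.
At some moment in a run one of gauge0, gauge1, gauge2 may be knocked a few centimetres aside while the robot is not near it.
Once in a run the grip may slacken for a moment while it holds something.
It also fails if it takes over 210 s, if anything falls off the work surface, if the arm or the gripper's body presses on something with over 40 N, if the wrist force passes 120 N, or if a joint passes its speed limit or range.

## Working session

There is one attempt and no reset: what is moved stays moved. The work goes in short steps, Python scripts to look and compute and a shell command to move; the robot and the scene stay as the last step left them, time stands still between calls to the robot, and variables do not carry over. Pictures are saved under pics/ and viewed, about 12 in all and at most 16, crops included, and the job is handed in when it is done.

```bash
ls; mkdir -p pics
cat > h.py <<'E'
import numpy as np, cv2
from workcell import env
from scipy.spatial.transform import Rotation as R
def grab(c):
    return env.grab_frame(c)
def save(f,name,crop=None,scale=1):
    im=f["frame"][:,:,::-1]
    if crop: im=im[crop[1]:crop[3],crop[0]:crop[2]]
    cv2.imwrite("pics/"+name,cv2.resize(im,None,fx=scale,fy=scale,interpolation=cv2.INTER_CUBIC))
def ray(f,uv):
    K=np.array(f["intrinsics"]);E=np.array(f["extrinsics"])
    d=E[:3,:3]@np.linalg.inv(K)@[uv[0],uv[1],1]
    return E[:3,3],d/np.linalg.norm(d)
def atz(f,uv,z):
    o,d=ray(f,uv); return o+d*(z-o[2])/d[2]
def tri(rs):
    A=0;b=0
    for o,d in rs:
        P=np.eye(3)-np.outer(d,d);A=A+P;b=b+P@o
    p=np.linalg.solve(A,b)
    return p,[float(np.linalg.norm((np.eye(3)-np.outer(d,d))@(p-o))) for o,d in rs]
def proj(f,p):
    K=np.array(f["intrinsics"]);E=np.array(f["extrinsics"])
    c=E[:3,:3].T@(np.array(p)-E[:3,3]);u=K@c;return u[:2]/u[2]
E
python3 - <<'E'
from h import *
np.set_printoptions(precision=1,suppress=True)
fs={}
for c in ["scene","top"]:
    f=grab(c);fs[c]=f;save(f,c+"0.png")
    print(c,np.array(f["extrinsics"]).tolist()[0:3],f["intrinsics"][0][0])
    for n in ["box","box_slot","box_floor","plate","plate_top","timer","key_grip","gel","canister","spool","gauge0"]:
        print(n,[(np.round(r["uv"],1).tolist(),round(r["confidence"],2)) for r in env.pinpoint(c,n)][:6])
print(env.state())
E
python3 -c "
import cv2,numpy as np
a=[cv2.imread('pics/%s0.png'%c) for c in('scene','top')]
"
```

```text
pics
scene [[-0.005172960264174704, 0.6310978429977276, -0.7756859886872527, 1410.5395984133386], [0.9999227531421978, -0.005502319098857113, -0.011145054197322007, -5.359629788399666], [-0.011301691494292493, -0.7756837223044902, -0.6310206293943312, 878.0762343153339]] 442.57517282109427
box [([314.0, 277.8], 0.58)]
box_slot [([313.9, 248.0], 0.58)]
box_floor []
plate [([413.5, 167.6], 0.95), ([410.5, 223.1], 0.72)]
plate_top [([410.2, 212.5], 0.8), ([412.2, 160.3], 0.65)]
timer [([309.4, 208.9], 0.84)]
key_grip [([310.5, 187.7], 0.49), ([253.6, 198.2], 0.41)]
gel [([473.0, 227.5], 0.97), ([255.3, 220.9], 0.3)]
canister [([169.9, 251.4], 0.96)]
spool [([185.0, 207.6], 0.77), ([411.9, 222.4], 0.37)]
gauge0 []
top [[0.021359644207331236, -0.9940515189150043, 0.10679580208092934, 281.4619411051893], [-0.9997615060906683, -0.020751139375533578, 0.006805964585250806, -7.042641909640748], [-0.004549344859947011, -0.10691570491461953, -0.9942576806361395, 1683.7006494734574]] 511.61953406246624
box [([323.5, 148.3], 0.57)]
box_slot [([323.3, 138.9], 0.61)]
box_floor [([323.3, 145.2], 0.63)]
plate [([235.5, 209.3], 0.67), ([220.2, 280.8], 0.59)]
plate_top [([217.9, 279.5], 0.74), ([235.8, 204.5], 0.64)]
timer [([324.8, 224.8], 0.67), ([374.7, 214.1], 0.6), ([324.9, 149.0], 0.22)]
key_grip [([376.9, 207.3], 0.5)]
gel [([183.3, 194.1], 0.6)]
canister [([441.8, 173.1], 0.73)]
spool [([448.1, 231.1], 0.87)]
gauge0 []
{'time_s': 1.2, 'qpos': array([-66.7,  18.3,  89.6,  -0. ,  72. ,  -1.1]), 'qvel': array([ 0. ,  0. , -0. , -0. ,  0. ,  0.1]), 'effort': array([ -0. , -41.2, -23.2,   0.1,   0. ,  -0. ]), 'ee_pos': array([ 238. , -523.4,  404.8]), 'ee_rot': array([180. ,   0. ,  24.5]), 'force': array([-0.4,  0.8, -0.1]), 'torque': array([-0. , -0.1, -0. ]), 'gripper_width': 91.28940141540426}
```

View pics/scene0.png

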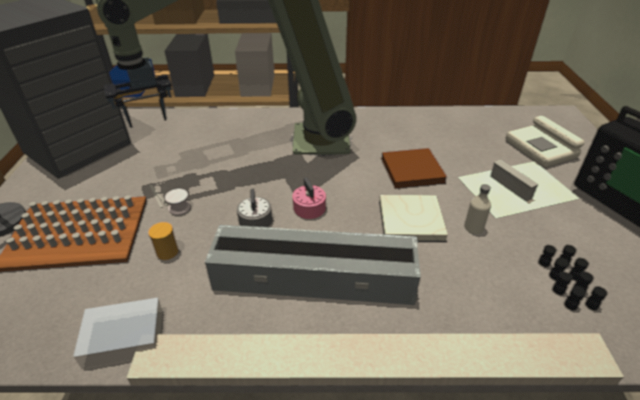

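View pics/top0.png

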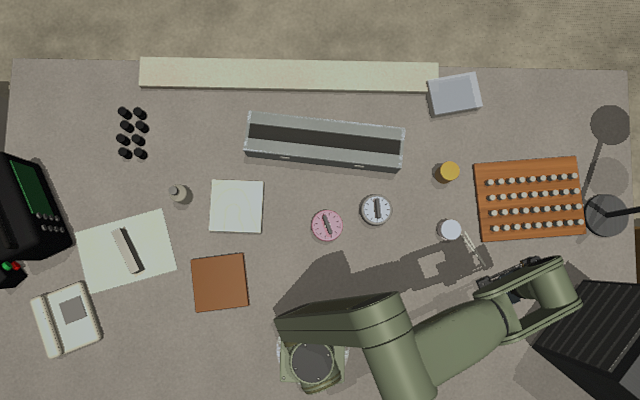

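Candidates: timer – grey at scene (254,210)/top (376,209), pink look-alike at scene (309,202)/top (326,225). Plate – pale at scene (412,215)/top (236,206), brown at (413,167)/(220,282), plus paper sheet at (125,250). I choose the grey timer and the pale plate. Next I measure them and make a close crop.

Run:
```python
from h import *
np.set_printoptions(precision=1,suppress=True)
fs={c:grab(c) for c in["scene","top"]}
im=fs["top"]["frame"];save(fs["top"],"topcrop.png",(170,100,480,250),2.5)
def T(n,a,b): 
    p,r=tri([ray(fs["scene"],a),ray(fs["top"],b)]);print(n,p,r)
T("slot",(313.9,248),(323.3,138.9))
T("key",(253.6,198.2),(376.9,207.3))
for c in fs:
    grab(c)
    for n in["box","plate","timer","gel","canister","spool"]:
        for r in env.trace(c,n)[:3]:
            m=r["pixels"].astype(np.uint8)
            k=max(cv2.findContours(m,0,2)[0],key=cv2.contourArea)
            rect=cv2.minAreaRect(k)
            print(c,n,round(r["confidence"],2),np.round(r["uv"]),m.sum(),fs[c]["frame"][m>0].mean(0))
            if n in("box","plate"):
                q=cv2.approxPolyDP(k,5,True)[:,0];print(q.tolist()); 
                z={"box":103,"plate":30}[n]
                for u in q: print("   ",atz(fs[c],u,z))
            elif r["confidence"]>.3:print("   z0:",atz(fs[c],r["uv"],40))
```

```text
slot [663.5 -19.  103.6] [1.6947954472169497, 1.6947954472169449]
key [ 452.3 -191.    86. ] [1.1022177101532957, 1.1022177101533592]
scene box 0.85 [315. 264.] 14052 [89.2 89.6 83.5]
[[205, 261], [217, 291], [413, 303], [420, 281], [412, 236], [220, 225]]
    [ 703.5 -276.5  103. ]
    [ 791.8 -232.5  103. ]
    [825.3 191.2 103. ]
    [765.7 216.6 103. ]
    [623.2 222.3 103. ]
    [ 580.  -262.4  103. ]
scene plate 0.88 [413. 166.] 2064 [108.3  66.6  37.4]
[[429, 147], [382, 153], [394, 188], [446, 181]]
    [110.  374.9  30. ]
    [145.5 207.7  30. ]
    [338.8 222.9  30. ]
    [304.9 390.3  30. ]
scene plate 0.62 [415. 217.] 2677 [200.5 202.  172.7]
[[380, 196], [384, 234], [446, 241], [435, 195]]
    [377.3 175.7  30. ]
    [540.8 168.8  30. ]
    [568.6 331.3  30. ]
    [373.9 341.7  30. ]
scene timer 0.83 [256. 212.] 967 [127.4 124.1 115.3]
   z0: [ 460.9 -188.8   40. ]
scene timer 0.56 [311. 201.] 1027 [141.3  88.3  96.1]
   z0: [410.  -31.3  40. ]
scene gel 0.61 [480. 214.] 906 [112.2 107.   92.3]
   z0: [473.8 446.5  40. ]
scene canister 0.65 [165. 240.] 766 [126.7  94.3  
[... 452 characters left out ...]
, 183]]
    [540.1 340.5  30. ]
    [376.2 346.4  30. ]
    [369.9 180.9  30. ]
    [530.3 173.1  30. ]
top plate 0.87 [218. 282.] 2876 [134.9  94.8  63.3]
[[242, 254], [191, 261], [197, 311], [249, 303]]
    [297.9 236.6  30. ]
    [272.  399.9  30. ]
    [114.2 373.3  30. ]
    [142.9 208.5  30. ]
top timer 0.83 [324. 227.] 796 [163.7 136.9 145.1]
   z0: [390.5 -24.7  40. ]
top timer 0.59 [377. 212.] 810 [143.9 145.7 145.9]
   z0: [ 440.3 -196.9   40. ]
top gel 0.57 [181. 191.] 378 [117.2 113.7 101.7]
   z0: [497.  441.9  40. ]
top canister 0.92 [447. 172.] 439 [149.8 129.2  71.4]
   z0: [ 577.6 -422.8   40. ]
top spool 0.65 [451. 230.] 353 [170.8 175.5 180.3]
   z0: [ 390.4 -432.9   40. ]
```

View pics/topcrop.png

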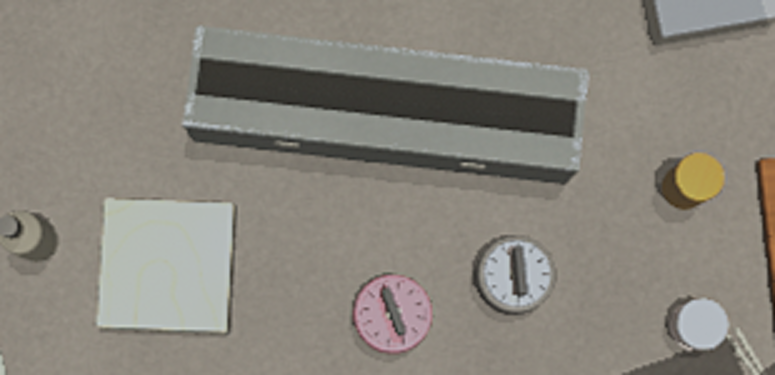

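Run:
```python
from h import *
np.set_printoptions(precision=1,suppress=True)
f=grab("top")
q=np.array([(198,58),(195,93),(576,137),(579,101)])/2.5+[170,100]
P=np.array([atz(f,u,103) for u in q]);print(P,P.mean(0))
d=(P[0]+P[1]-P[2]-P[3])/2;print(np.linalg.norm(d),np.degrees(np.arctan2(-d[0],d[1])), np.linalg.norm(P[0]-P[1]))
# plate
pl=np.array([(213,179),(209,229),(260,232),(264,183)]);P=np.array([atz(f,u,30) for u in pl]);print(P.mean(0))
s=env.state();yaw=np.radians(-5);C=np.array([664,-19]);
y=np.array([np.sin(-yaw),np.cos(yaw)])
t=C-200*y;dp=np.array([*t,0])-[*s["ee_pos"][:2],0]
print("end",t,"in tool axes after twist",R.from_euler("xyz",[180,0,-5],degrees=True).as_matrix().T@dp)
```

```text
[[ 709.5  218.1  103. ]
 [ 664.2  220.3  103. ]
 [ 617.6 -260.2  103. ]
 [ 663.8 -263.8  103. ]] [663.8 -21.4 103. ]
483.4438822746849 -5.483223111547984 45.31255149860191
[454.1 260.2  30. ]
end [ 646.6 -218.2] in tool axes after twist [ 380.4 -339.7   -0. ]
```

```bash
python3 -m handwheel '[{"gripper":0,"travel":[0,0,0],"twist":0.103},{"gripper":0,"travel":[0,0,0],"twist":0.103},{"gripper":0,"travel":[0,0,0],"twist":0.103},{"gripper":0,"travel":[0,0,0],"twist":0.103},{"gripper":0,"travel":[0,0,0],"twist":0.103}]' 20
for i in 1 2 3; do python3 -m handwheel '[{"gripper":0,"travel":[0.0254,-0.0226,0],"twist":0},{"gripper":0,"travel":[0.0254,-0.0226,0],"twist":0},{"gripper":0,"travel":[0.0254,-0.0226,0],"twist":0},{"gripper":0,"travel":[0.0254,-0.0226,0],"twist":0},{"gripper":0,"travel":[0.0254,-0.0226,0],"twist":0}]'; done
python3 - <<'E'
from h import *
f=grab("wrist");save(f,"w1.png");print(env.state(),np.round(f["extrinsics"],2).tolist(),f["intrinsics"])
E
```

```text
time_s: 2.47
ee_pos: [238.0, -523.4, 404.8]
ee_rot: [180.0, -0.0, -5.4]
force: [0.6, 0.1, 0.3]
gripper_width: 60.8
time_s: 2.88
ee_pos: [375.5, -421.0, 404.9]
ee_rot: [180.0, -0.0, -5.1]
force: [0.1, -1.1, 0.2]
gripper_width: 27.5
time_s: 3.3
ee_pos: [512.1, -319.4, 404.8]
ee_rot: [180.0, -0.0, -5.0]
force: [0.8, 0.6, 0.0]
gripper_width: 0.7
time_s: 3.72
ee_pos: [648.6, -218.1, 404.8]
ee_rot: [180.0, -0.0, -5.0]
force: [0.1, -0.2, -0.1]
gripper_width: 0.5
{'time_s': 3.7667, 'qpos': array([-19.18139602,  28.63864809,  73.28861661,   0.2906308 ,
        77.85978304,  75.57872802]), 'qvel': array([-2.49971316, -1.97723081,  5.18239374, -1.8686208 ,  0.50375587,
       -5.14363184]), 'effort': array([ -8.30223799, -57.72838712, -21.08590007,  -1.49026025,
         1.43750913,   0.18806783]), 'ee_pos': array([ 652.84437295, -214.17023632,  404.00264547]), 'ee_rot': array([-179.77759933,   -0.27691449,   -4.82125465]), 'force': array([ 3.71652464,  2.27958159, -0.05067399]), 'torque': array([ 1.57326320e-01, -1.79796964e-01,  1.59133220e-04]), 'gripper_width': 0.41067244710902334} [[-0.09, -0.96, -0.26, 721.64], [-1.0, 0.08, 0.02, -224.08], [0.0, 0.26, -0.96, 384.11], [0.0, 0.0, 0.0, 1.0]] [[303.93994257   0.         314.99923038]
 [  0.         303.93994257 202.72570682]
 [  0.           0.           1.        ]]
```

View pics/w1.png

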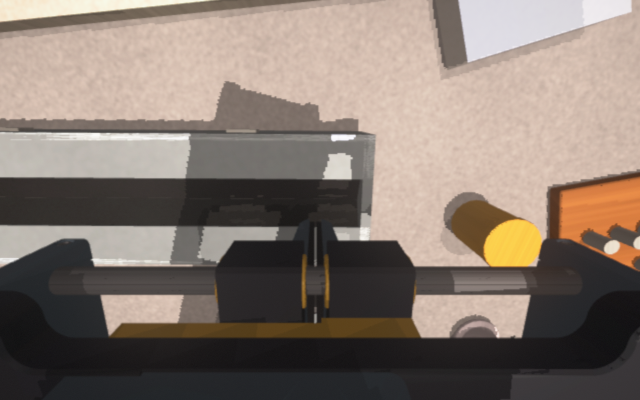

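Run:
```python
from h import *
np.set_printoptions(precision=1,suppress=True)
f=grab("wrist");save(f,"w2.png",(140,110,400,250),3)
for u in[(362,178),(362,226),(100,178),(100,225),(200,178),(200,226)]: print(u,atz(f,u,103))
s=env.state();print(s["ee_pos"],s["ee_rot"],s["force"])
```

```text
(362, 178) [ 671.7 -258.4  103. ]
(362, 226) [ 624.3 -256.4  103. ]
(100, 178) [691.9 -13.6 103. ]
(100, 225) [646.2  -1.3 103. ]
(200, 178) [ 684.2 -107.2  103. ]
(200, 226) [637.2 -98.7 103. ]
[ 650.7 -216.   403.8] [-179.9   -0.1   -4.8] [ 0.1 -1.5  0.2]
```

View pics/w2.png

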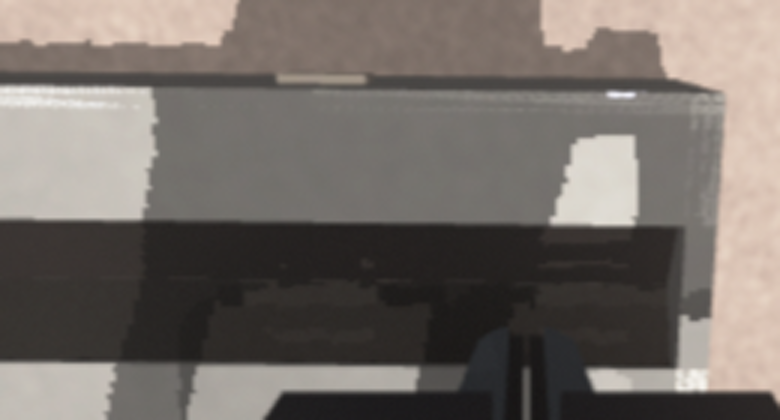

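```bash
python3 -m handwheel '[{"gripper":0,"travel":[0,0,0.03],"twist":0},{"gripper":0,"travel":[0,0,0.03],"twist":0},{"gripper":0,"travel":[0,0,0.03],"twist":0},{"gripper":0,"travel":[0,0,0.01],"twist":0},{"gripper":0,"travel":[0,0,0.01],"twist":0}]'
python3 -m handwheel '[{"gripper":0,"travel":[0,0,0.01],"twist":0},{"gripper":0,"travel":[0,0,0.01],"twist":0},{"gripper":0,"travel":[0,0,0.01],"twist":0},{"gripper":0,"travel":[0,0,0.01],"twist":0},{"gripper":0,"travel":[0,0,0],"twist":0}]'
python3 - <<'E'
from h import *
s=env.state();print(s["ee_pos"],s["ee_rot"],s["force"])
a=grab("wrist");b=grab("top")
for c in("wrist","top"):
    grab(c)
    for n in("gauge0","gauge0_mid"):
        print(c,n,[(np.round(r["uv"],1).tolist(),round(r["confidence"],2)) for r in env.pinpoint(c,n)])
w=a["frame"][:,:,::-1];w=w[0:380,0:640]
t=cv2.resize(b["frame"][:,:,::-1][100:190,230:420],(640,303),interpolation=2)
g=np.vstack([w,t]);g=np.clip((g/255.)**0.6*255,0,255).astype(np.uint8)
cv2.imwrite("pics/m1.png",g[:600] if g.shape[0]<=600 else cv2.resize(g,None,fx=.87,fy=.87))
E
```

```text
time_s: 4.23
ee_pos: [646.9, -219.6, 293.3]
ee_rot: [-180.0, 0.1, -5.1]
force: [0.2, -0.3, 0.4]
gripper_width: 0.5
time_s: 4.65
ee_pos: [646.9, -219.2, 252.6]
ee_rot: [-180.0, 0.2, -5.1]
force: [0.7, -0.3, -1.2]
gripper_width: 0.4
[ 646.94912577 -219.23014315  252.5810505 ] [-1.79964519e+02  1.61088951e-01 -5.05691266e+00] [ 0.67998603 -0.26639961 -1.22179014]
wrist gauge0 []
wrist gauge0_mid [([199.2, 234.3], 0.78)]
top gauge0 [([286.4, 142.8], 0.55), ([358.6, 151.4], 0.43), ([449.4, 229.0], 0.29)]
top gauge0_mid [([360.7, 146.4], 0.39)]
```

View pics/m1.png

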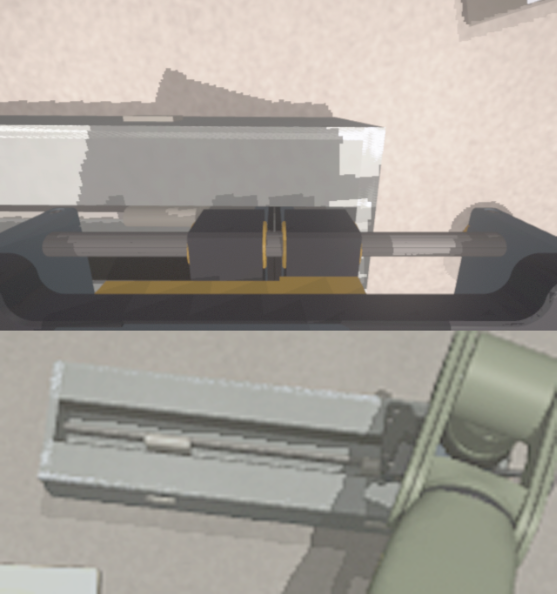

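Run:
```python
from h import *
np.set_printoptions(precision=1,suppress=True)
a=grab("wrist");wr=env.trace("wrist","gauge0");wp=env.pinpoint("wrist","gauge0_mid");b=grab("top");tr=env.trace("top","gauge0")
yaw=np.radians(-5);C=np.array([666,-19]);Y=np.array([np.sin(-yaw),np.cos(yaw)]);X=np.array([np.cos(yaw),np.sin(yaw)])
L=lambda p:(float((p[:2]-C)@X),float((p[:2]-C)@Y))
print("mid wrist",[ (atz(a,r["uv"],39),L(atz(a,r["uv"],39))) for r in wp])
for u in[(286.4,142.8),(358.6,151.4)]: print("o",atz(b,u,8),L(atz(b,u,8)))
print(atz(b,(360.7,146.4),39),L(atz(b,(360.7,146.4),39)))
for c,f,T in(("w",a,wr),("t",b,tr)):
    for r in T:
        v,u=np.nonzero(r["pixels"]);P=[L(atz(f,(u[i],v[i]),70)) for i in range(len(u))];P=np.array(P)
        print(c,round(r["confidence"],2),len(u),u.min(),u.max(),v.min(),v.max(),P.min(0),P.max(0))
im=b["frame"][115:185,235:395,::-1]
im=np.clip((im/255.)**0.5*255,0,255).astype(np.uint8)
cv2.imwrite("pics/m2.png",cv2.resize(im,(800,350),interpolation=2))
```

```text
mid wrist [(array([ 651.8, -140. ,   39. ]), (-3.5967916281565393, -121.76351549028557))]
o [670.8 105.    8. ] (-6.054584010576143, 123.96729880792633)
o [ 646.5 -136.3    8. ] (-9.23520750144974, -118.54249843613736)
[ 656.5 -140.6   39. ] (1.1339821591255284, -121.92474584108753)
w 0.93 2093 143 240 236 261 [  -8.  -157.5] [   7.8 -100. ]
t 0.59 63 282 294 136 141 [-13.3  95.3] [  4.1 134.8]
t 0.39 335 169 192 185 202 [-246.9  396.7] [-192.5  473.6]
```

View pics/m2.png

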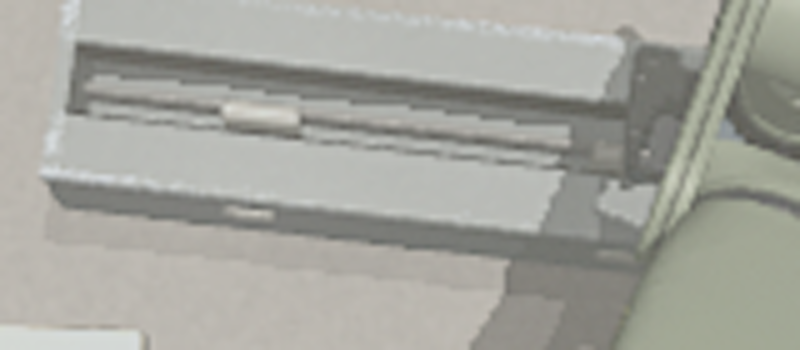

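Top view shows the flaps open along their whole length: one gauge at crop (262,115) (local y ≈ +118), one at (605,152) by the gripper (local y ≈ −123), bare channel between. So probably two. I'll grip the near one.

```bash
python3 -m handwheel '[{"gripper":0,"travel":[0,0,-0.03],"twist":0},{"gripper":0,"travel":[0,0,-0.03],"twist":0},{"gripper":0,"travel":[0,0,-0.02],"twist":0},{"gripper":100,"travel":[0.002,-0.026,0],"twist":0},{"gripper":100,"travel":[0,-0.026,0],"twist":0}]' 40
python3 -m handwheel '[{"gripper":100,"travel":[0,-0.026,0],"twist":0},{"gripper":100,"travel":[0,0,0],"twist":0},{"gripper":100,"travel":[0,0,0],"twist":0},{"gripper":100,"travel":[0,0,0],"twist":0},{"gripper":100,"travel":[0,0,0],"twist":0}]'
python3 -m handwheel '[{"gripper":100,"travel":[0,0,0.02],"twist":0},{"gripper":100,"travel":[0,0,0.01],"twist":0},{"gripper":100,"travel":[0,0,0.01],"twist":0},{"gripper":100,"travel":[0,0,0.008],"twist":0},{"gripper":100,"travel":[0,0,0.008],"twist":0}]'
python3 -c "
from h import *
f=grab('wrist')
print([(r['uv'],r['confidence'],r['pixels'].sum()) for r in env.trace('wrist','gauge0')])"
```

```text
time_s: 5.72
ee_pos: [654.4, -168.4, 337.2]
ee_rot: [179.9, -0.3, -5.2]
force: [-0.6, 0.2, -1.3]
gripper_width: 11.1
time_s: 6.13
ee_pos: [656.2, -142.6, 334.8]
ee_rot: [180.0, -0.0, -5.1]
force: [-0.1, -0.3, 0.3]
gripper_width: 44.0
time_s: 6.55
ee_pos: [655.9, -142.2, 278.3]
ee_rot: [-180.0, 0.1, -5.1]
force: [-2.2, 0.1, 2.5]
gripper_width: 77.6
[([313.5, 233.9], 0.92, np.int64(1703)), ([15.7, 229.3], 0.76, np.int64(719))]
```

```bash
python3 -m handwheel '[{"gripper":100,"travel":[0,0,0],"twist":0},{"gripper":100,"travel":[0,0,0],"twist":0},{"gripper":100,"travel":[0,0,0],"twist":0},{"gripper":100,"travel":[0,0,0.008],"twist":0},{"gripper":100,"travel":[0,0,0.006],"twist":0}]'
python3 -c "
from h import *
np.set_printoptions(precision=1,suppress=True)
f=grab('wrist')
yaw=np.radians(-5);C=np.array([666,-19]);Y=np.array([np.sin(-yaw),np.cos(yaw)])
for r in env.trace('wrist','gauge0'):
    v,u=np.nonzero(r['pixels']);print(r['confidence'],u.min(),u.max(),v.min(),v.max(),[(atz(f,(x,y),70)[:2]-C)@Y for x,y in((u.min(),v.mean()),(u.max(),v.mean()))])
save(f,'w3.png',(0,190,420,290),1.9)"
```

```text
time_s: 7.07
ee_pos: [656.5, -141.8, 264.9]
ee_rot: [180.0, -0.1, -5.0]
force: [0.2, -0.1, 0.2]
gripper_width: 91.0
0.73 277 354 232 257 [np.float64(-99.52467841948337), np.float64(-147.055741703985)]
0.55 0 33 232 245 [np.float64(69.91236054266622), np.float64(49.71685590452499)]
```

View pics/w3.png

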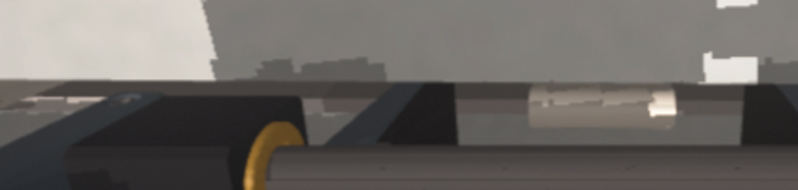

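The gauge stands centred between the fingers (crop col 602 between 457 and 742). I descend and grip.

```bash
python3 -m handwheel '[{"gripper":100,"travel":[0,0,0.008],"twist":0},{"gripper":100,"travel":[0,0,0.008],"twist":0},{"gripper":100,"travel":[0,0,0.008],"twist":0},{"gripper":100,"travel":[0,0,0.007],"twist":0},{"gripper":100,"travel":[0,0,0],"twist":0}]'
for i in 1 2; do python3 -m handwheel '[{"gripper":35,"travel":[0,0,0],"twist":0},{"gripper":35,"travel":[0,0,0],"twist":0},{"gripper":35,"travel":[0,0,0],"twist":0},{"gripper":35,"travel":[0,0,0],"twist":0},{"gripper":35,"travel":[0,0,0],"twist":0}]' 40; done
```

```text
time_s: 7.58
ee_pos: [655.7, -141.7, 231.4]
ee_rot: [-180.0, 0.2, -5.1]
force: [-0.4, -0.7, -1.3]
gripper_width: 91.4
time_s: 8.0
ee_pos: [656.4, -141.8, 234.2]
ee_rot: [180.0, -0.0, -5.1]
force: [-0.5, -0.4, 0.4]
gripper_width: 60.6
time_s: 8.42
ee_pos: [656.4, -141.9, 234.0]
ee_rot: [180.0, -0.0, -5.0]
force: [-0.5, -0.8, 1.0]
gripper_width: 47.5
```

```bash
python3 -m handwheel '[{"gripper":30,"travel":[0,0,0],"twist":0},{"gripper":30,"travel":[0,0,-0.01],"twist":0},{"gripper":30,"travel":[0,0,-0.02],"twist":0},{"gripper":30,"travel":[0,0,-0.02],"twist":0},{"gripper":30,"travel":[0,0,-0.02],"twist":0}]' 50
python3 -m handwheel '[{"gripper":30,"travel":[0,0,-0.02],"twist":0},{"gripper":30,"travel":[0,0,-0.02],"twist":0},{"gripper":30,"travel":[0,0,-0.02],"twist":0},{"gripper":30,"travel":[0,0,0],"twist":0},{"gripper":30,"travel":[0,0,0],"twist":0}]'
python3 -c "
from h import *
s=env.state();print(s['force'],s['ee_pos'])
M=R.from_euler('xyz',[180,0,-5],degrees=True).as_matrix().T
print(M@(np.array([418,260,0])-[*s['ee_pos'][:2],0]))"
```

```text
time_s: 8.83
ee_pos: [656.0, -141.5, 303.9]
ee_rot: [-180.0, 0.1, -5.0]
force: [0.3, -0.4, -3.2]
gripper_width: 47.6
time_s: 9.25
ee_pos: [656.2, -141.6, 364.4]
ee_rot: [180.0, -0.1, -5.0]
force: [-0.3, 0.3, -3.0]
gripper_width: 47.3
[-0.30990737  0.27143247 -2.97143633] [ 656.19315392 -141.59615753  364.44936715]
[-2.72288168e+02 -3.79308062e+02 -4.64518404e-14]
```

```bash
for i in 1 2 3; do python3 -m handwheel '[{"gripper":30,"travel":[-0.0181,-0.0253,0],"twist":0},{"gripper":30,"travel":[-0.0181,-0.0253,0],"twist":0},{"gripper":30,"travel":[-0.0181,-0.0253,0],"twist":0},{"gripper":30,"travel":[-0.0181,-0.0253,0],"twist":0},{"gripper":30,"travel":[-0.0181,-0.0253,0],"twist":0}]'; done
python3 -m handwheel '[{"gripper":30,"travel":[0,0,0.02],"twist":0},{"gripper":30,"travel":[0,0,0.02],"twist":0},{"gripper":30,"travel":[0,0,0.02],"twist":0},{"gripper":30,"travel":[0,0,0.015],"twist":0},{"gripper":30,"travel":[0,0,0],"twist":0}]'
python3 - <<'E'
from h import *
np.set_printoptions(precision=1,suppress=True)
f=grab("scene")
pp=env.pinpoint("scene","plate_top");pm=env.pinpoint("scene","gauge0_mid");g=grab("wrist")
P=[(r["uv"],round(r["confidence"],2)) for r in env.pinpoint("wrist","plate_top")]
print(pp,pm,P,[atz(g,u,30) for u,_ in P])
a=f["frame"][130:290,300:540,::-1];b=g["frame"][:,:,::-1]
cv2.imwrite("pics/p1.png",np.hstack([cv2.resize(a,(450,300),interpolation=2),cv2.resize(b,(350,300)[:2])]))
print(env.state()["gripper_width"],env.state()["force"])
E
```

```text
time_s: 9.67
ee_pos: [575.7, -6.7, 361.4]
ee_rot: [180.0, 0.3, -5.1]
force: [0.6, 0.2, -3.1]
gripper_width: 47.6
time_s: 10.08
ee_pos: [496.6, 127.2, 361.8]
ee_rot: [179.9, 0.2, -5.1]
force: [0.7, 0.8, -2.0]
gripper_width: 47.6
time_s: 10.5
ee_pos: [417.6, 261.0, 361.9]
ee_rot: [179.9, 0.2, -5.1]
force: [0.6, -0.0, -3.2]
gripper_width: 47.8
time_s: 10.92
ee_pos: [417.3, 259.3, 284.2]
ee_rot: [179.6, 0.5, -5.0]
force: [-0.7, 0.2, -3.3]
gripper_width: 47.3
[{'uv': [411.4, 215.3], 'confidence': 0.88}, {'uv': [415.1, 161.7], 'confidence': 0.66}, {'uv': [313.8, 276.9], 'confidence': 0.21}] [{'uv': [412.5, 189.7], 'confidence': 0.66}] [([313.0, 172.5], 0.95)] [array([452.5, 259. ,  30. ])]
47.60189517202019 [-0.6  0.9 -1.9]
```

View pics/p1.png

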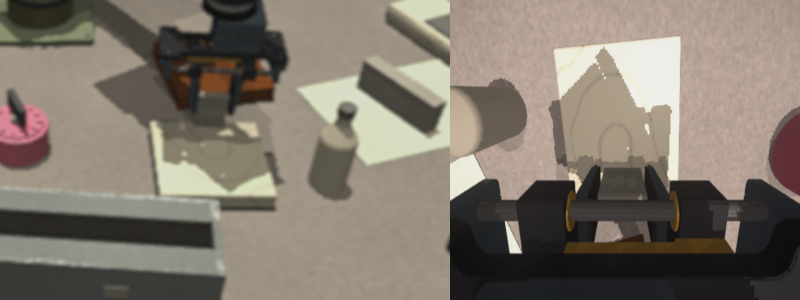

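Picture: the gauge hangs over the near part of the pale plate (plate centre (452,259), bottle clear). I lower it to contact.

```bash
python3 -m handwheel '[{"gripper":30,"travel":[0,0,0.008],"twist":0},{"gripper":30,"travel":[0,0,0.008],"twist":0},{"gripper":30,"travel":[0,0,0.005],"twist":0},{"gripper":30,"travel":[0,0,0],"twist":0},{"gripper":30,"travel":[0,0,0],"twist":0}]'
python3 -m handwheel '[{"gripper":30,"travel":[0,0,0.002],"twist":0},{"gripper":30,"travel":[0,0,0.002],"twist":0},{"gripper":30,"travel":[0,0,0],"twist":0}]'
python3 -m handwheel '[{"gripper":30,"travel":[0,0,0.0015],"twist":0},{"gripper":30,"travel":[0,0,0],"twist":0}]'
```

```text
time_s: 11.58
ee_pos: [419.1, 260.1, 267.2]
ee_rot: [180.0, 0.1, -5.1]
force: [0.6, 0.3, -2.7]
gripper_width: 48.1
time_s: 11.83
ee_pos: [419.2, 260.1, 263.5]
ee_rot: [180.0, 0.0, -5.1]
force: [-0.0, 0.1, -3.0]
gripper_width: 47.6
time_s: 12.0
ee_pos: [419.2, 260.1, 262.1]
ee_rot: [180.0, 0.0, -5.1]
force: [-0.3, -0.1, -3.2]
gripper_width: 47.9
```

```bash
python3 -m handwheel '[{"gripper":30,"travel":[0,0,0.002],"twist":0},{"gripper":30,"travel":[0,0,0.0015],"twist":0},{"gripper":30,"travel":[0,0,0],"twist":0}]'
python3 -m handwheel '[{"gripper":30,"travel":[0,0,0.001],"twist":0},{"gripper":30,"travel":[0,0,0],"twist":0}]'
python3 -m handwheel '[{"gripper":30,"travel":[0,0,0.001],"twist":0},{"gripper":30,"travel":[0,0,0],"twist":0}]'
```

```text
time_s: 12.25
ee_pos: [419.1, 260.1, 258.4]
ee_rot: [180.0, 0.0, -5.1]
force: [-0.1, -0.3, -2.5]
gripper_width: 47.4
time_s: 12.42
ee_pos: [419.2, 260.1, 257.6]
ee_rot: [180.0, 0.0, -5.1]
force: [0.3, 0.1, -3.2]
gripper_width: 47.8
time_s: 12.58
ee_pos: [419.2, 260.1, 256.6]
ee_rot: [180.0, 0.0, -5.1]
force: [-0.4, 1.0, -3.0]
gripper_width: 47.8
```

```bash
python3 -m handwheel '[{"gripper":30,"travel":[0,0,0.001],"twist":0},{"gripper":30,"travel":[0,0,0],"twist":0}]'
python3 -m handwheel '[{"gripper":30,"travel":[0,0,0.001],"twist":0},{"gripper":30,"travel":[0,0,0],"twist":0}]'
```

```text
time_s: 12.75
ee_pos: [419.4, 260.2, 256.0]
ee_rot: [-180.0, -0.0, -5.1]
force: [-0.1, 0.1, -0.2]
gripper_width: 47.4
time_s: 12.92
ee_pos: [419.4, 260.1, 256.0]
ee_rot: [-180.0, -0.0, -5.1]
force: [-1.0, -2.0, 7.9]
gripper_width: 47.4
```

```bash
for i in 1 2; do python3 -m handwheel '[{"gripper":100,"travel":[0,0,0],"twist":0},{"gripper":100,"travel":[0,0,0],"twist":0},{"gripper":100,"travel":[0,0,0],"twist":0},{"gripper":100,"travel":[0,0,0],"twist":0},{"gripper":100,"travel":[0,0,0],"twist":0}]'; done
python3 -m handwheel '[{"gripper":100,"travel":[0,0,-0.01],"twist":0},{"gripper":100,"travel":[0,0,-0.02],"twist":0},{"gripper":100,"travel":[0,0,-0.03],"twist":0},{"gripper":100,"travel":[0,0,-0.026],"twist":0},{"gripper":100,"travel":[0,0,0],"twist":0}]'
for i in 1 2; do python3 -m handwheel '[{"gripper":100,"travel":[0.027,0.01385,0],"twist":0},{"gripper":100,"travel":[0.027,0.01385,0],"twist":0},{"gripper":100,"travel":[0.027,0.01385,0],"twist":0},{"gripper":100,"travel":[0.027,0.01385,0],"twist":0},{"gripper":100,"travel":[0.027,0.01385,0],"twist":0}]'; done
python3 -m handwheel '[{"gripper":100,"travel":[0,0,0.02],"twist":0},{"gripper":100,"travel":[0,0,0.01],"twist":0},{"gripper":100,"travel":[0,0,0.01],"twist":0},{"gripper":100,"travel":[0,0,0.008],"twist":0},{"gripper":100,"travel":[0,0,0.008],"twist":0}]'
python3 -m handwheel '[{"gripper":100,"travel":[0,0,0.008],"twist":0},{"gripper":100,"travel":[0,0,0.004],"twist":0},{"gripper":100,"travel":[0,0,0],"twist":0}]'
cat > look.py <<'E'
from h import *
import sys
np.set_printoptions(precision=1,suppress=True)
f=grab('wrist')
yaw=np.radians(-5);C=np.array([666,-19]);Y=np.array([np.sin(-yaw),np.cos(yaw)]);X=np.array([np.cos(yaw),np.sin(yaw)])
e=env.state();print("tool local",(e['ee_pos'][:2]-C)@X,(e['ee_pos'][:2]-C)@Y,e['ee_pos'],e['force'])
for r in env.trace('wrist','gauge0'):
    v,u=np.nonzero(r['pixels']);print(r['confidence'],u.min(),u.max(),v.min(),v.max(),[(atz(f,(x,y),70)[:2]-C)@Y for x,y in((u.min(),v.mean()),(u.max(),v.mean()))])
save(f,sys.argv[1],(0,150,640,300),1.2)
E
python3 look.py w4.png
```

```text
time_s: 13.33
ee_pos: [419.3, 260.2, 254.6]
ee_rot: [180.0, -0.0, -5.1]
force: [0.0, -0.9, 0.3]
gripper_width: 77.8
time_s: 13.75
ee_pos: [419.2, 260.1, 254.7]
ee_rot: [180.0, 0.0, -5.1]
force: [-0.1, -0.1, 0.0]
gripper_width: 91.4
time_s: 14.17
ee_pos: [420.5, 260.9, 346.5]
ee_rot: [-179.6, -0.5, -5.1]
force: [1.6, -0.0, 1.2]
gripper_width: 91.2
time_s: 14.58
ee_pos: [548.5, 178.4, 341.0]
ee_rot: [-180.0, -0.0, -5.0]
force: [0.3, -0.1, 1.1]
gripper_width: 91.3
time_s: 15.0
ee_pos: [677.0, 97.4, 340.8]
ee_rot: [180.0, 0.0, -5.1]
force: [-0.2, -0.2, -0.3]
gripper_width: 91.1
time_s: 15.42
ee_pos: [675.4, 99.1, 284.5]
ee_rot: [180.0, 0.0, -5.0]
force: [-0.9, -0.3, 6.1]
gripper_width: 91.2
time_s: 15.67
ee_pos: [675.6, 98.8, 272.0]
ee_rot: [180.0, 0.1, -5.0]
force: [-0.5, 0.6, -0.8]
gripper_width: 90.8
tool local -0.5892803882182982 118.11933106432427 [675.7  98.7 272.4] [-0.3 -0.6  0.1]
0.64 280 354 220 246 [np.float64(140.72571602404886), np.float64(93.68483724451663)]
```

View pics/w4.png

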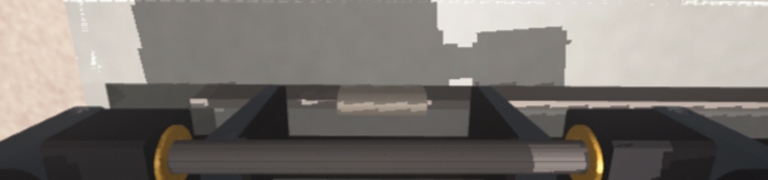

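The gauge is centred between the fingers (crop (382,98)), local y 117. Gripping and lifting.

```bash
python3 -m handwheel '[{"gripper":100,"travel":[0,0,0.01],"twist":0},{"gripper":100,"travel":[0,0,0.01],"twist":0},{"gripper":100,"travel":[0,0,0.01],"twist":0},{"gripper":100,"travel":[0,0,0.008],"twist":0},{"gripper":100,"travel":[0,0,0],"twist":0}]'
for i in 1 2; do python3 -m handwheel '[{"gripper":30,"travel":[0,0,0],"twist":0},{"gripper":30,"travel":[0,0,0],"twist":0},{"gripper":30,"travel":[0,0,0],"twist":0},{"gripper":30,"travel":[0,0,0],"twist":0},{"gripper":30,"travel":[0,0,0],"twist":0}]' 50; done
python3 -m handwheel '[{"gripper":30,"travel":[0,0,0],"twist":0},{"gripper":30,"travel":[0,0,-0.01],"twist":0},{"gripper":30,"travel":[0,0,-0.02],"twist":0},{"gripper":30,"travel":[0,0,-0.02],"twist":0},{"gripper":30,"travel":[0,0,-0.02],"twist":0}]'
python3 -m handwheel '[{"gripper":30,"travel":[0,0,-0.02],"twist":0},{"gripper":30,"travel":[0,0,-0.02],"twist":0},{"gripper":30,"travel":[0,0,-0.02],"twist":0},{"gripper":30,"travel":[0,0,0],"twist":0},{"gripper":30,"travel":[0,0,0],"twist":0}]'
```

```text
time_s: 16.18
ee_pos: [675.2, 98.3, 231.6]
ee_rot: [179.9, 0.3, -5.1]
force: [-0.2, 0.2, -1.0]
gripper_width: 91.1
time_s: 16.6
ee_pos: [676.1, 98.4, 235.3]
ee_rot: [-180.0, -0.1, -5.0]
force: [-1.0, -0.4, 0.8]
gripper_width: 60.5
time_s: 17.02
ee_pos: [676.1, 98.2, 235.1]
ee_rot: [180.0, -0.0, -5.0]
force: [-0.3, -1.0, 1.3]
gripper_width: 47.6
time_s: 17.43
ee_pos: [675.8, 98.7, 305.0]
ee_rot: [-180.0, 0.1, -5.0]
force: [0.9, 0.3, -1.9]
gripper_width: 47.4
time_s: 17.85
ee_pos: [675.9, 98.7, 365.5]
ee_rot: [-180.0, -0.1, -5.0]
force: [0.1, -0.1, -3.2]
gripper_width: 47.3
```

```bash
for i in 1 2; do python3 -m handwheel '[{"gripper":30,"travel":[-0.0199,-0.0145,0],"twist":0},{"gripper":30,"travel":[-0.0199,-0.0145,0],"twist":0},{"gripper":30,"travel":[-0.0199,-0.0145,0],"twist":0},{"gripper":30,"travel":[-0.0199,-0.0145,0],"twist":0},{"gripper":30,"travel":[-0.0199,-0.0145,0],"twist":0}]'; done
python3 -m handwheel '[{"gripper":30,"travel":[0,0,0],"twist":0},{"gripper":30,"travel":[0,0,0],"twist":0}]'
python3 - <<'E'
from h import *
np.set_printoptions(precision=1,suppress=True)
f=grab("scene")
for n in("gauge0","gauge0_mid"): print([(r["uv"],round(r["confidence"],2),atz(f,r["uv"],30 if n=="gauge0" else 61)) for r in env.pinpoint("scene",n)])
a=f["frame"][130:270,330:540,::-1]
cv2.imwrite("pics/p2.png",cv2.resize(a,(630,420),interpolation=2))
print(env.state()["gripper_width"],env.state()["ee_pos"])
E
```

```text
time_s: 18.27
ee_pos: [581.8, 179.9, 362.3]
ee_rot: [179.9, 0.3, -5.1]
force: [-0.9, 0.4, -2.1]
gripper_width: 47.6
time_s: 18.68
ee_pos: [488.9, 260.8, 362.6]
ee_rot: [179.9, 0.2, -5.1]
force: [0.6, -0.1, -2.3]
gripper_width: 47.4
time_s: 18.85
ee_pos: [489.3, 260.9, 363.1]
ee_rot: [179.9, 0.2, -4.9]
force: [0.3, -0.8, -2.2]
gripper_width: 47.6
[([417.3, 193.6], 0.83, array([366.8, 289.7,  30. ])), ([409.6, 204.4], 0.6, array([417. , 258.4,  30. ]))]
[([414.4, 197.7], 0.82, array([423.6, 267.3,  61. ]))]
47.51963936501765 [490.9 260.  363.8]
```

View pics/p2.png

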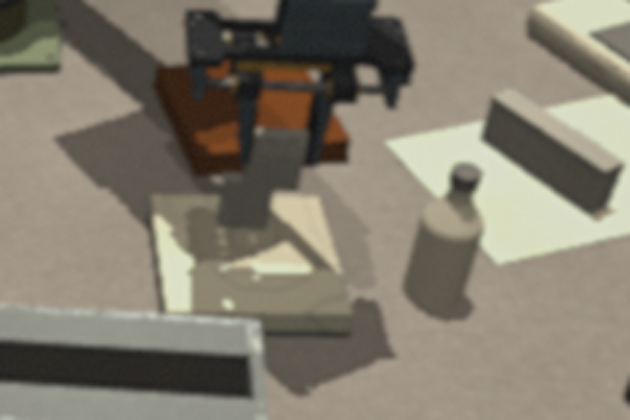

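First gauge stands on the plate at crop (245,195); the held one is in front of it. Lowering about 70 mm away from it.

```bash
python3 -m handwheel '[{"gripper":30,"travel":[0,0,0.02],"twist":0},{"gripper":30,"travel":[0,0,0.02],"twist":0},{"gripper":30,"travel":[0,0,0.02],"twist":0},{"gripper":30,"travel":[0,0,0.015],"twist":0},{"gripper":30,"travel":[0,0,0.01],"twist":0}]'
python3 -m handwheel '[{"gripper":30,"travel":[0,0,0.008],"twist":0},{"gripper":30,"travel":[0,0,0.006],"twist":0},{"gripper":30,"travel":[0,0,0.004],"twist":0},{"gripper":30,"travel":[0,0,0],"twist":0},{"gripper":30,"travel":[0,0,0],"twist":0}]'
python3 -m handwheel '[{"gripper":30,"travel":[0,0,0.001],"twist":0},{"gripper":30,"travel":[0,0,0],"twist":0}]'
```

```text
time_s: 19.42
ee_pos: [490.8, 259.4, 277.5]
ee_rot: [179.9, 0.1, -5.1]
force: [0.3, -0.9, -3.0]
gripper_width: 47.5
time_s: 19.83
ee_pos: [490.8, 260.4, 262.1]
ee_rot: [-180.0, -0.0, -5.1]
force: [-0.4, 0.5, -2.3]
gripper_width: 47.6
time_s: 20.0
ee_pos: [490.7, 260.5, 261.3]
ee_rot: [-180.0, -0.1, -5.0]
force: [-0.2, 0.5, -3.4]
gripper_width: 47.6
```

```bash
python3 -m handwheel '[{"gripper":30,"travel":[0,0,0.002],"twist":0},{"gripper":30,"travel":[0,0,0.0015],"twist":0},{"gripper":30,"travel":[0,0,0],"twist":0}]'
python3 -m handwheel '[{"gripper":30,"travel":[0,0,0.001],"twist":0},{"gripper":30,"travel":[0,0,0],"twist":0}]'
```

```text
time_s: 20.25
ee_pos: [490.5, 260.4, 257.1]
ee_rot: [180.0, -0.0, -5.0]
force: [-1.1, -0.6, -2.3]
gripper_width: 47.2
time_s: 20.42
ee_pos: [490.6, 260.4, 257.0]
ee_rot: [-180.0, -0.0, -5.1]
force: [-1.3, -0.9, 4.6]
gripper_width: 47.9
```

```bash
python3 -m handwheel '[{"gripper":30,"travel":[0,0,0.001],"twist":0},{"gripper":30,"travel":[0,0,0],"twist":0}]'
```

```text
time_s: 20.58
ee_pos: [490.5, 260.3, 257.0]
ee_rot: [-180.0, -0.0, -5.1]
force: [-3.5, -1.5, 10.4]
gripper_width: 47.6
```

```bash
for i in 1 2; do python3 -m handwheel '[{"gripper":100,"travel":[0,0,0],"twist":0},{"gripper":100,"travel":[0,0,0],"twist":0},{"gripper":100,"travel":[0,0,0],"twist":0},{"gripper":100,"travel":[0,0,0],"twist":0},{"gripper":100,"travel":[0,0,0],"twist":0}]'; done
python3 -m handwheel '[{"gripper":100,"travel":[0,0,-0.01],"twist":0},{"gripper":100,"travel":[0,0,-0.02],"twist":0},{"gripper":100,"travel":[0,0,-0.03],"twist":0},{"gripper":100,"travel":[0,0,-0.026],"twist":0},{"gripper":100,"travel":[0,0,0],"twist":0}]'
for i in 1 2; do python3 -m handwheel '[{"gripper":100,"travel":[0.0199,0.0265,0],"twist":0},{"gripper":100,"travel":[0.0199,0.0265,0],"twist":0},{"gripper":100,"travel":[0.0199,0.0265,0],"twist":0},{"gripper":100,"travel":[0.0199,0.0265,0],"twist":0},{"gripper":100,"travel":[0.0199,0.0265,0],"twist":0}]'; done
python3 -m handwheel '[{"gripper":100,"travel":[0,0,0.02],"twist":0},{"gripper":100,"travel":[0,0,0.01],"twist":0},{"gripper":100,"travel":[0,0,0.01],"twist":0},{"gripper":100,"travel":[0,0,0.008],"twist":0},{"gripper":100,"travel":[0,0,0.008],"twist":0}]'
python3 -m handwheel '[{"gripper":100,"travel":[0,0,0.008],"twist":0},{"gripper":100,"travel":[0,0,0.004],"twist":0},{"gripper":100,"travel":[0,0,0],"twist":0}]'
python3 look.py w5.png
python3 - <<'E'
from h import *
f=grab("scene");print([(r["uv"],round(r["confidence"],2),atz(f,r["uv"],30)) for r in env.pinpoint("scene","gauge0")])
w=cv2.imread("pics/w5.png");a=cv2.resize(f["frame"][130:270,330:540,::-1],(546,364),interpolation=2)
w=np.clip((w/255.)**.6*255,0,255).astype(np.uint8)
a=cv2.copyMakeBorder(a,0,0,0,768-546,0);cv2.imwrite("pics/m3.png",np.vstack([w,a]))
E
```

```text
time_s: 21.0
ee_pos: [490.6, 260.4, 255.0]
ee_rot: [180.0, 0.0, -5.0]
force: [0.6, 0.4, 0.1]
gripper_width: 78.1
time_s: 21.42
ee_pos: [490.6, 260.4, 255.2]
ee_rot: [180.0, -0.0, -5.1]
force: [0.1, -0.3, 0.3]
gripper_width: 91.5
time_s: 21.83
ee_pos: [491.8, 261.0, 347.5]
ee_rot: [-179.7, -0.6, -5.1]
force: [0.5, 0.4, 0.4]
gripper_width: 91.0
time_s: 22.25
ee_pos: [578.5, 118.3, 341.6]
ee_rot: [-180.0, -0.0, -5.0]
force: [0.6, 0.5, 0.3]
gripper_width: 91.3
time_s: 22.67
ee_pos: [666.0, -22.7, 341.4]
ee_rot: [180.0, 0.0, -5.1]
force: [0.9, 0.9, 0.2]
gripper_width: 91.8
time_s: 23.08
ee_pos: [665.0, -20.1, 284.8]
ee_rot: [-180.0, 0.0, -5.0]
force: [-0.3, 0.4, 4.9]
gripper_width: 90.8
time_s: 23.33
ee_pos: [665.1, -20.5, 272.4]
ee_rot: [-180.0, 0.1, -5.0]
force: [-0.2, 0.4, -0.3]
gripper_width: 91.0
tool local -0.611929832398932 -1.7230430198909357 [665.2 -20.7 272.8] [-1.1 -0.4 -0.4]
[([413.9, 221.8], 0.74, array([492.4231553, 258.3598215,  30.       ])), ([415.0, 213.4], 0.61, array([456.94130757, 267.46474046,  30.        ])), ([409.1, 203.3], 0.59, array([411.97834138, 257.71431191,  30.        ])), ([475.7, 227.0], 0.59, array([514.80405503, 425.27252558,  30.        ])), ([255.5, 218.4], 0.4, array([ 474.96067335, -189.62985688,   30.        ]))]
```

View pics/m3.png

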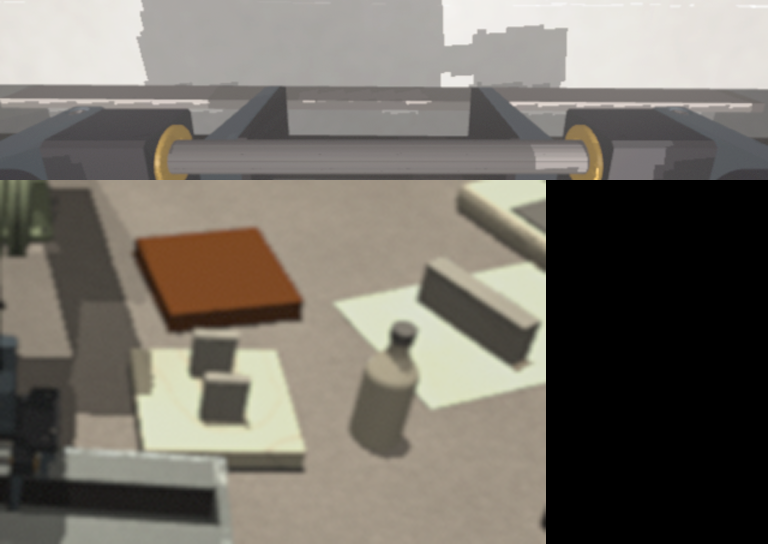

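Both gauges stand released on the plate (crop (215,355) and (225,400)), and the mid-box is empty between the fingers. Now the timer.

```bash
python3 -m handwheel '[{"gripper":100,"travel":[0,0,-0.02],"twist":0},{"gripper":100,"travel":[0,0,-0.025],"twist":0},{"gripper":100,"travel":[0,0,-0.025],"twist":0}]'
for i in 1 2; do python3 -m handwheel '[{"gripper":100,"travel":[-0.0197,0.0188,0],"twist":0},{"gripper":100,"travel":[-0.0197,0.0188,0],"twist":0},{"gripper":100,"travel":[-0.0197,0.0188,0],"twist":0},{"gripper":100,"travel":[-0.0197,0.0188,0],"twist":0},{"gripper":100,"travel":[-0.0197,0.0188,0],"twist":0}]'; done
python3 -m handwheel '[{"gripper":60,"travel":[0,0,0],"twist":0},{"gripper":60,"travel":[0,0,0],"twist":0}]'
cat > k.py <<'E'
from h import *
import sys,json
np.set_printoptions(precision=1,suppress=True)
f=grab("wrist");e=env.state();print(e["ee_pos"],e["ee_rot"],e["qpos"],e["gripper_width"])
for n,z in(("key_grip",84),("timer",0)): print(n,[(np.round(r["uv"],1),round(r["confidence"],2),atz(f,r["uv"],z)) for r in env.pinpoint("wrist",n)][:3])
for r in env.trace("wrist","key_grip")[:2]:
    v,u=np.nonzero(r["pixels"]);print("trace",r["confidence"],len(u),atz(f,r["uv"],84))
save(f,sys.argv[1])
E
python3 k.py k1.png
for i in 1 2 3 4 5; do python3 -m handwheel '[{"gripper":60,"travel":[0,0,0],"twist":-0.1208},{"gripper":60,"travel":[0,0,0],"twist":-0.1208},{"gripper":60,"travel":[0,0,0],"twist":-0.1208},{"gripper":60,"travel":[0,0,0],"twist":-0.1208},{"gripper":60,"travel":[0,0,0],"twist":-0.1208}]'|grep -E 'rot|width'; done
python3 -m handwheel '[{"gripper":60,"travel":[0,0,0],"twist":-0.1208},{"gripper":60,"travel":[0,0,0],"twist":0},{"gripper":60,"travel":[0,0,0],"twist":0}]'
python3 k.py k2.png
python3 -c "
import cv2,numpy as np
a=[cv2.imread('pics/k%d.png'%i) for i in(1,2)]
cv2.imwrite('pics/k12.png',np.vstack([cv2.resize(x[60:330],None,fx=1,fy=1) for x in a]))"
```

```text
time_s: 23.78
ee_pos: [665.4, -21.2, 343.7]
ee_rot: [180.0, 0.1, -5.0]
force: [0.4, 0.9, 0.6]
gripper_width: 91.3
time_s: 24.2
ee_pos: [558.0, -106.8, 343.7]
ee_rot: [180.0, -0.1, -5.0]
force: [0.1, -1.3, 0.0]
gripper_width: 91.4
time_s: 24.62
ee_pos: [451.6, -191.8, 343.7]
ee_rot: [179.9, -0.1, -5.0]
force: [-0.2, -0.4, 0.4]
gripper_width: 91.0
time_s: 24.78
ee_pos: [452.0, -191.7, 343.9]
ee_rot: [180.0, -0.1, -5.2]
force: [-0.5, 0.5, -0.3]
gripper_width: 80.4
[ 452.8 -191.3  343.8] [180.   -0.1  -5.1] [-24.2  13.7 105.7   0.   60.5  70.9] 76.44084752647169
key_grip [(array([323.3, 217.5]), 0.88, array([ 447.4, -198. ,   84. ]))]
timer [(array([317.3, 195.3]), 0.97, array([ 446.2, -193.6,    0. ])), (array([186.8, 246.8]), 0.57, array([398.9, -39.3,   0. ]))]
trace 0.84 1212 [ 450.4 -196.1   84. ]
ee_rot: [180.0, -0.0, 30.0]
gripper_width: 55.0
ee_rot: [180.0, -0.0, 64.6]
gripper_width: 54.6
ee_rot: [180.0, 0.0, 99.2]
gripper_width: 54.6
ee_rot: [180.0, 0.0, 133.8]
gripper_width: 54.7
ee_rot: [-180.0, 0.0, 168.4]
gripper_width: 55.2
time_s: 27.32
ee_pos: [453.2, -190.6, 343.1]
ee_rot: [180.0, 0.0, 174.8]
force: [0.7, -0.5, -0.0]
gripper_width: 54.4
[ 453.1 -190.7  343.1] [180.    0.  174.8] [ -24.2   13.8  105.7    0.    60.5 -109. ] 54.53209263434478
key_grip [(array([310.1, 210.6]), 0.88, array([ 449.9, -193.8,   84. ])), (array([507.1, 122.5]), 0.59, array([393.9, -38.4,  84. ]))]
timer [(array([311., 188.]), 0.81, array([ 449.5, -194.1,    0. ])), (array([459.4, 120.3]), 0.64, array([392.5, -36.2,   0. ]))]
trace 0.92 3169 [391.7 -40.8  84. ]
trace 0.82 1364 [ 449.1 -193.6   84. ]
```

View pics/k12.png

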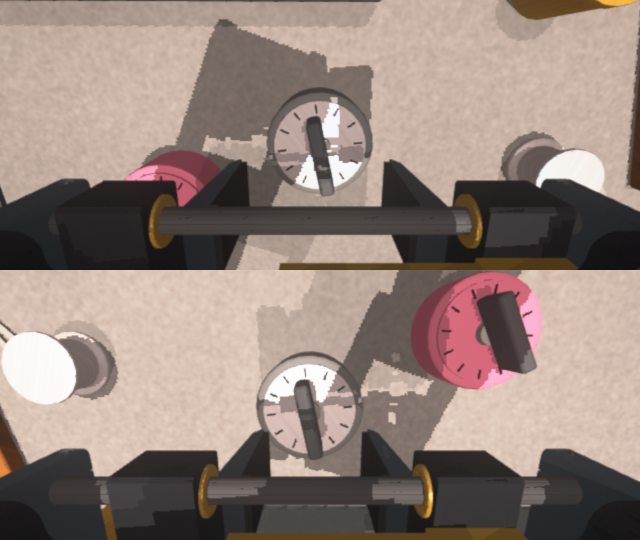

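Run:
```python
from h import *
np.set_printoptions(precision=1,suppress=True)
f=grab("wrist")
im=f["frame"].astype(int)
p,q=atz(f,(302,173),98),atz(f,(314,247),98);d=p-q;print(p,q,(p+q)/2,np.linalg.norm(d),np.degrees(np.arctan2(d[1],d[0])))
r=[x for x in env.trace("wrist","key_grip") if abs(x["uv"][0]-310)<30][0]
v,u=np.nonzero(r["pixels"]);P=np.array([atz(f,(a,b),92)[:2] for a,b in zip(u,v)])
c,(w,h),an=cv2.minAreaRect(P.astype(np.float32));print(c,w,h,an)
e=env.state()
for k in[(449,-194.5)]:print(R.from_euler("xyz",e["ee_rot"],degrees=True).as_matrix().T@(np.array([*k,0])-[*e["ee_pos"][:2],0]))
```

```text
[ 415.7 -196.8   98. ] [ 475.8 -193.3   98. ] [ 445.7 -195.1   98. ] 60.20503076793818 -176.58784522968122Traceback (most recent call last):
  File "<stdin>", line 6, in <module>
IndexError: list index out of range
```

```bash
python3 -m handwheel '[{"gripper":60,"travel":[0,0,0],"twist":-0.075},{"gripper":60,"travel":[0,0,0],"twist":-0.075},{"gripper":60,"travel":[0.0054,-0.004,0.02],"twist":0},{"gripper":60,"travel":[0,0,0.02],"twist":0},{"gripper":60,"travel":[0,0,0.02],"twist":0}]' 25
python3 -m handwheel '[{"gripper":60,"travel":[0,0,0.01],"twist":0},{"gripper":60,"travel":[0,0,0.01],"twist":0},{"gripper":60,"travel":[0,0,0.007],"twist":0},{"gripper":60,"travel":[0,0,0],"twist":0},{"gripper":60,"travel":[0,0,0],"twist":0}]'
for i in 1 2; do python3 -m handwheel '[{"gripper":6,"travel":[0,0,0],"twist":0},{"gripper":6,"travel":[0,0,0],"twist":0},{"gripper":6,"travel":[0,0,0],"twist":0},{"gripper":6,"travel":[0,0,0],"twist":0},{"gripper":6,"travel":[0,0,0],"twist":0}]'; done; python3 -c "
from workcell import env
s=env.state();print(s['torque'],s['qpos'])"
```

```text
time_s: 28.03
ee_pos: [447.4, -195.5, 283.0]
ee_rot: [-180.0, 0.1, -176.6]
force: [-0.7, -0.2, -0.0]
gripper_width: 54.8
time_s: 28.45
ee_pos: [447.6, -195.4, 256.2]
ee_rot: [180.0, -0.0, -176.5]
force: [-0.6, -0.1, 0.2]
gripper_width: 55.4
time_s: 28.87
ee_pos: [447.5, -195.4, 256.6]
ee_rot: [-180.0, 0.0, -176.5]
force: [0.4, -0.2, 0.2]
gripper_width: 24.2
time_s: 29.28
ee_pos: [447.5, -195.6, 256.4]
ee_rot: [-180.0, -0.0, -176.5]
force: [-1.6, -3.7, 1.5]
gripper_width: 12.0
[-0.37637608  0.11347501  0.06873446] [-2.49524953e+01  1.92536990e+01  1.12746809e+02 -5.93174296e-02
  4.79777051e+01 -1.18431191e+02]
```

```bash
for i in 1 2; do python3 -m handwheel '[{"gripper":6,"travel":[0,0,0],"twist":0.105},{"gripper":6,"travel":[0,0,0],"twist":0.105},{"gripper":6,"travel":[0,0,0],"twist":0.105},{"gripper":6,"travel":[0,0,0],"twist":0.105},{"gripper":6,"travel":[0,0,0],"twist":0.105}]'; python3 -c "
from workcell import env
s=env.state();print('tq',s['torque'])"; done
```

```text
time_s: 29.7
ee_pos: [447.6, -195.0, 256.4]
ee_rot: [179.9, -0.0, 153.1]
force: [0.3, 0.9, 1.7]
gripper_width: 12.1
tq [ 0.26222215 -0.15635824  0.04099014]
time_s: 30.12
ee_pos: [448.0, -194.5, 256.4]
ee_rot: [179.8, -0.1, 123.0]
force: [2.4, 3.8, 1.3]
gripper_width: 12.1
tq [ 0.72875636 -0.57683487  0.12694991]
```

```bash
for i in 1 2 3 4 5 6; do python3 -m handwheel '[{"gripper":6,"travel":[0,0,0],"twist":0.105},{"gripper":6,"travel":[0,0,0],"twist":0.105},{"gripper":6,"travel":[0,0,0],"twist":0.105},{"gripper":6,"travel":[0,0,0],"twist":0.105},{"gripper":6,"travel":[0,0,0],"twist":0.105}]'|tail -4; python3 -c "
from workcell import env
s=env.state();print('tq',s['torque'],s['qpos'][5])"; done
python3 -m handwheel '[{"gripper":6,"travel":[0,0,0],"twist":0},{"gripper":6,"travel":[0,0,0],"twist":0}]'
```

```text
ee_pos: [448.6, -194.3, 256.4]
ee_rot: [179.8, -0.1, 92.9]
force: [5.2, 6.6, 0.2]
gripper_width: 11.9
tq [ 0.8821096  -0.96451824  0.07785197] -27.89728609512014
ee_pos: [449.2, -194.4, 256.4]
ee_rot: [179.8, -0.3, 62.8]
force: [7.1, 5.6, -2.3]
gripper_width: 11.6
tq [ 0.89057983 -1.14886565  0.06543049] 2.1849330444943003
ee_pos: [449.7, -194.8, 256.4]
ee_rot: [179.8, -0.4, 32.7]
force: [8.6, 4.5, -5.6]
gripper_width: 11.8
tq [ 0.48579582 -1.34935921  0.12387995] 32.265487991454634
ee_pos: [449.9, -195.5, 256.4]
ee_rot: [179.9, -0.4, 2.7]
force: [8.8, -0.2, -5.8]
gripper_width: 12.0
tq [-0.0186025  -1.24227535  0.06022933] 62.34440839627404
ee_pos: [449.8, -196.1, 256.4]
ee_rot: [-179.9, -0.5, -27.4]
force: [8.2, -3.6, -6.7]
gripper_width: 12.0
tq [-0.54478072 -0.95161274  0.06524648] 92.42482397077129
ee_pos: [449.3, -196.6, 256.4]
ee_rot: [-179.8, -0.4, -57.4]
force: [4.4, -7.4, -5.1]
gripper_width: 11.9
tq [-0.96722243 -0.62776993  0.09850313] 122.50642248561206
time_s: 32.78
ee_pos: [449.3, -196.6, 256.5]
ee_rot: [-179.8, -0.4, -57.2]
force: [5.7, -7.0, -5.8]
gripper_width: 12.0
```

```bash
for i in 1 2; do python3 -m handwheel '[{"gripper":100,"travel":[0,0,0],"twist":0},{"gripper":100,"travel":[0,0,0],"twist":0},{"gripper":100,"travel":[0,0,0],"twist":0},{"gripper":100,"travel":[0,0,0],"twist":0},{"gripper":100,"travel":[0,0,0],"twist":0}]'|tail -4; done
python3 -m handwheel '[{"gripper":100,"travel":[0,0,0],"twist":0},{"gripper":100,"travel":[0,0,0],"twist":0}]'|tail -1
for i in 1 2 3 4 5 6; do python3 -m handwheel '[{"gripper":100,"travel":[0,0,0],"twist":-0.10472},{"gripper":100,"travel":[0,0,0],"twist":-0.10472},{"gripper":100,"travel":[0,0,0],"twist":-0.10472},{"gripper":100,"travel":[0,0,0],"twist":-0.10472},{"gripper":100,"travel":[0,0,0],"twist":-0.10472}]'|tail -3; done
python3 -m handwheel '[{"gripper":100,"travel":[0,0,0],"twist":0},{"gripper":100,"travel":[0,0,0],"twist":0}]'|tail -4
python3 k.py k3.png
```

```text
ee_pos: [447.3, -195.1, 256.2]
ee_rot: [180.0, 0.0, -57.1]
force: [1.2, 0.6, 1.0]
gripper_width: 42.4
ee_pos: [447.5, -195.4, 256.3]
ee_rot: [-180.0, -0.0, -57.1]
force: [-0.2, 0.4, -0.2]
gripper_width: 75.6
gripper_width: 88.9
ee_rot: [180.0, -0.0, -26.9]
force: [0.4, 0.1, 0.3]
gripper_width: 91.1
ee_rot: [180.0, -0.0, 3.1]
force: [-0.0, -0.4, 0.6]
gripper_width: 91.5
ee_rot: [180.0, -0.0, 33.2]
force: [-0.1, -0.5, 0.5]
gripper_width: 91.2
ee_rot: [180.0, 0.0, 63.1]
force: [0.7, 0.4, -0.1]
gripper_width: 90.8
ee_rot: [180.0, 0.0, 93.1]
force: [-0.2, -0.0, 0.1]
gripper_width: 91.4
ee_rot: [-180.0, 0.0, 123.2]
force: [-0.2, -1.2, 0.5]
gripper_width: 91.1
ee_pos: [447.5, -195.4, 256.3]
ee_rot: [180.0, 0.0, 122.7]
force: [-0.5, 0.5, -0.2]
gripper_width: 91.4
[ 447.5 -195.4  256.2] [-180.     0.   122.7] [-24.9  19.3 112.8  -0.   48.  -57.6] 91.42148289934157
key_grip [(array([319.8, 262.9]), 0.93, array([ 450. , -194.6,   84. ]))]
timer [(array([317.2, 218.5]), 0.78, array([ 450.4, -196.8,    0. ]))]
```

View pics/k3.png

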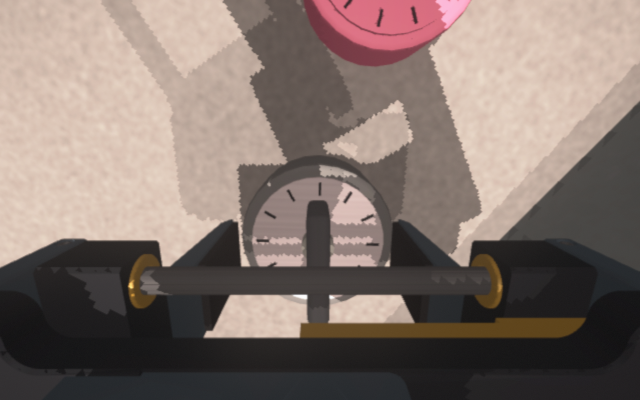

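Key (col 318, rows 200–320) is aligned with the jaws after the 240° turn. I re-centre, regrip and wind the rest.

```bash
python3 -m handwheel '[{"gripper":100,"travel":[-0.0011,0.002,0],"twist":0},{"gripper":6,"travel":[0,0,0],"twist":0},{"gripper":6,"travel":[0,0,0],"twist":0},{"gripper":6,"travel":[0,0,0],"twist":0},{"gripper":6,"travel":[0,0,0],"twist":0}]' 30|tail -1
for i in 1 2 3; do python3 -m handwheel '[{"gripper":6,"travel":[0,0,0],"twist":0},{"gripper":6,"travel":[0,0,0],"twist":0},{"gripper":6,"travel":[0,0,0],"twist":0},{"gripper":6,"travel":[0,0,0],"twist":0}]'|tail -1; done
for i in 1 2 3; do python3 -m handwheel '[{"gripper":6,"travel":[0,0,0],"twist":0.105},{"gripper":6,"travel":[0,0,0],"twist":0.105},{"gripper":6,"travel":[0,0,0],"twist":0.105},{"gripper":6,"travel":[0,0,0],"twist":0.105},{"gripper":6,"travel":[0,0,0],"twist":0.105}]'|tail -4; python3 -c "
from workcell import env
s=env.state();print('tq',s['torque'],s['qpos'][5])"; done
```

```text
gripper_width: 67.0
gripper_width: 40.5
gripper_width: 14.1
gripper_width: 12.3
ee_pos: [449.6, -195.3, 256.2]
ee_rot: [-180.0, 0.0, 92.5]
force: [-2.3, -2.3, 1.7]
gripper_width: 12.3
tq [-0.38150705  0.26253417  0.12063151] -27.289930376196217
ee_pos: [449.7, -195.4, 256.3]
ee_rot: [180.0, 0.0, 62.4]
force: [-1.8, -2.5, 1.0]
gripper_width: 11.7
tq [-0.46376874  0.23867699  0.09252093] 2.7890447545899906
ee_pos: [449.9, -195.1, 256.4]
ee_rot: [179.9, 0.0, 32.6]
force: [-2.4, -1.7, 2.8]
gripper_width: 18.4
tq [-0.34229015  0.41427031  1.49644356] 32.669789613347795
```

```bash
python3 -m handwheel '[{"gripper":6,"travel":[0,0,0],"twist":0},{"gripper":6,"travel":[0,0,0],"twist":0},{"gripper":6,"travel":[0,0,0],"twist":0}]'|tail -4; python3 -c "
from workcell import env
s=env.state();print('tq',s['torque'],s['qpos'][5])"
python3 -m handwheel '[{"gripper":6,"travel":[0,0,0],"twist":-0.1},{"gripper":6,"travel":[0,0,0],"twist":-0.1},{"gripper":6,"travel":[0,0,0],"twist":0},{"gripper":6,"travel":[0,0,0],"twist":0},{"gripper":6,"travel":[0,0,0],"twist":0}]'|tail -4; python3 -c "
from workcell import env
s=env.state();print('tq',s['torque'],s['qpos'][5])"
python3 -m handwheel '[{"gripper":6,"travel":[0,0,0],"twist":0.03},{"gripper":6,"travel":[0,0,0],"twist":0},{"gripper":6,"travel":[0,0,0],"twist":0}]'|tail -4; python3 -c "
from workcell import env
s=env.state();print('tq',s['torque'],s['qpos'][5])"
python3 -m handwheel '[{"gripper":6,"travel":[0,0,0],"twist":0.03},{"gripper":6,"travel":[0,0,0],"twist":0},{"gripper":6,"travel":[0,0,0],"twist":0}]'|tail -4; python3 -c "
from workcell import env
s=env.state();print('tq',s['torque'],s['qpos'][5])"
```

```text
ee_pos: [449.9, -195.1, 256.4]
ee_rot: [180.0, 0.0, 32.8]
force: [-1.2, -0.2, 2.7]
gripper_width: 18.1
tq [-0.0130554   0.18071262  1.33779049] 32.39416570808476
ee_pos: [449.9, -195.2, 256.2]
ee_rot: [180.0, -0.0, 44.0]
force: [0.9, 0.6, 0.4]
gripper_width: 12.4
tq [ 0.00800392 -0.06630997  0.80363137] 21.210660219546604
ee_pos: [449.9, -195.2, 256.2]
ee_rot: [180.0, -0.0, 42.4]
force: [0.3, 0.0, -0.0]
gripper_width: 13.4
tq [ 0.06299018 -0.0826783   0.98177365] 22.826178428493346
ee_pos: [449.9, -195.2, 256.2]
ee_rot: [180.0, -0.0, 40.7]
force: [1.0, 0.6, -0.4]
gripper_width: 14.5
tq [ 0.0626478  -0.15632156  1.13746535] 24.494182165392452
```

```bash
python3 -m handwheel '[{"gripper":6,"travel":[0,0,0],"twist":-0.06},{"gripper":6,"travel":[0,0,0],"twist":0},{"gripper":100,"travel":[0,0,0],"twist":0},{"gripper":100,"travel":[0,0,0],"twist":0},{"gripper":100,"travel":[0,0,0],"twist":0}]'|tail -4
python3 -m handwheel '[{"gripper":100,"travel":[0,0,0],"twist":0},{"gripper":100,"travel":[0,0,0],"twist":0},{"gripper":100,"travel":[0,0,0],"twist":0},{"gripper":100,"travel":[0,0,0],"twist":0},{"gripper":100,"travel":[0,0,0],"twist":0}]'|tail -2
for i in 1 2; do python3 -m handwheel '[{"gripper":100,"travel":[0,0,-0.02],"twist":0},{"gripper":100,"travel":[0,0,-0.02],"twist":0},{"gripper":100,"travel":[0,0,-0.02],"twist":0},{"gripper":100,"travel":[0,0,0],"twist":0}]'|tail -4; done
python3 k.py k4.png
python3 - <<'E'
from h import *
f=grab("scene");t=grab("top")
print([(r["uv"],round(r["confidence"],2),atz(f,r["uv"],30)) for r in env.pinpoint("scene","gauge0")])
for c in("scene","top"):
    ff=grab(c);print(c,[(n,np.round(r["uv"])) for n in("gel","canister","spool") for r in env.trace(c,n)[:1]])
a=f["frame"][110:310,130:530,::-1];w=cv2.imread("pics/k4.png")[100:340]
cv2.imwrite("pics/e1.png",np.vstack([cv2.resize(a,(640,320),interpolation=2),w]))
E
```

```text
ee_pos: [449.6, -195.2, 256.2]
ee_rot: [-180.0, -0.0, 43.9]
force: [-0.0, -0.1, 0.5]
gripper_width: 29.7
force: [-0.3, 0.7, 0.8]
gripper_width: 63.3
ee_pos: [450.8, -195.7, 319.7]
ee_rot: [179.6, -0.2, 44.1]
force: [0.8, 0.1, 0.2]
gripper_width: 89.6
ee_pos: [450.5, -195.5, 379.1]
ee_rot: [179.6, -0.1, 44.1]
force: [0.1, -0.3, 0.4]
gripper_width: 91.1
[ 450.1 -195.3  377.2] [179.8  -0.1  44.1] [-24.8  11.9 102.9  -0.   65.1  21.1] 91.07033484503562
key_grip [(array([138.3, 124.4]), 0.86, array([395. , -36.4,  84. ])), (array([311.1, 205.6]), 0.66, array([ 446.8, -195.8,   84. ]))]
timer [(array([177.8, 124.6]), 0.75, array([392.9, -35.9,   0. ])), (array([312., 186.]), 0.62, array([ 447.9, -195.5,    0. ]))]
trace 0.94 2125 [394.5 -37.3  84. ]
trace 0.89 851 [ 450.2 -194.1   84. ]
[([413.9, 221.9], 0.9, array([492.83660455, 258.29047199,  30.        ])), ([408.1, 205.0], 0.81, array([419.67166536, 253.55569923,  30.        ]))]
scene [('gel', array([480., 214.])), ('canister', array([166., 241.])), ('spool', array([183., 201.]))]
top [('gel', array([181., 192.])), ('canister', array([448., 172.])), ('spool', array([449., 231.]))]
```

View pics/e1.png

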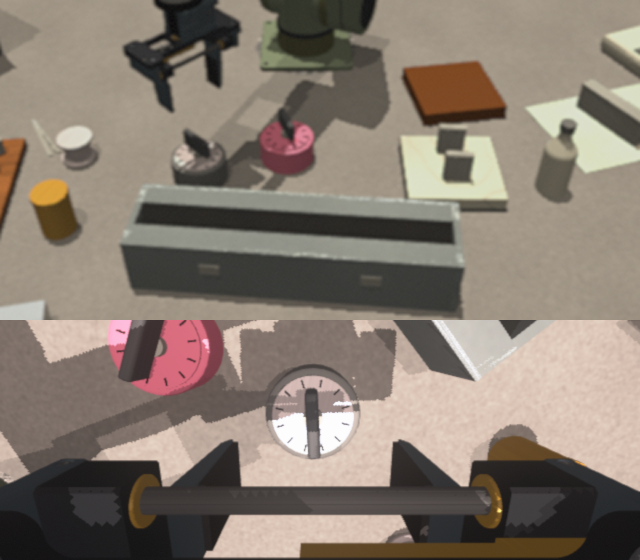

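Both gauges stand on the plate at crop (452,137) and (458,165). The grey timer's key stayed where the stop left it, along the jaws at (312,420), and the bystanders are in place. Handing in.

```bash
python3 -c "
from workcell import env
print(env.job_done(),env.state()['time_s'])"
```

```text
the job is handed in; nothing more can be done
the job is handed in; nothing more can be done
```

I moved both gauges from the box to the pale plate, wound the grey timer's key to its stop, and handed the job in at about 40 s of the 210 s allowed.

- **Finding the gauges:** I opened the flaps with the closed fingers and looked inside with the top and wrist cameras. There were two gauges, about 123 mm and 117 mm from the box's middle on opposite sides. A third could only have stood near the middle. I looked there from directly above, with the open fingers holding the flaps apart, and it was empty.
- **Placing them:** Each was gripped at about 47.5 mm, lowered until it touched, and released standing about 70 mm apart. The last picture still shows both standing on the plate, at about (493, 258) and (420, 254) mm.
- **Winding the key:** I turned it 240° clockwise, regripped, and turned about 79° more until it hit a hard stop of 1.1–1.5 N m. It stayed there after I let go.
- **Bystanders:** The bottle, canister and spool show no movement beyond measurement noise, and the last picture has the gripper raised clear.

**One disagreement:** I turned the key about 319°, not the full 344° (6.0 rad). I take this to mean it started about 0.45 rad wound. I relied on the hard stop and could not check the starting angle independently.

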